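Rebuild the vacuum cleaner's filter stack and lock its cap

ROBOT

A 6-joint arm with a two-finger parallel gripper is mounted at the origin on the work surface. World frame = base frame: x ahead of the robot, y to its left, z up, the work surface at z = 0. Lengths are in m, angles in rad, forces in N, time in s.
With the tool pointing down it reaches from about 0.3 to 0.775 m from the base axis. Payload 14.6 kg.
Tool frame: the origin (TCP) lies on the centre line of the jaws, within the pads' length; the fingertips stand 19 mm ahead of it and the grasp point (between the pads) is the TCP; y points along the fingers, x is the direction in which the jaws open and shut, and the axes are right-handed (so a half turn about y gives the same grasp; the last joint's range is limited). The gripper opens to 94 mm and grips with 3 to 60 N. Pads are 16 mm wide; open, the fingers measure 119 mm over their backs; the gripper's body (75 mm by 177 mm) begins 78 mm behind the grasp point.
Start: joints at [1.243, 0.3, 1.521, -0, 1.321, -0.067], TCP at [0.142, 0.531, 0.224] pointing down, gripper open.
Joint ranges: [-3.03, 3.03], [-0.79, 2.21], [0.23, 2.52], [-1.04, 4.18], [0, 3.07], [-2.55, 2.55]. Speed limits (rad/s): [2.22, 2.22, 2.57, 3.14, 3.14, 3.14].

INTERFACE

Orientations are given as [roll, pitch, yaw] about the fixed x, y, z axes, in that order (R = Rz(yaw) Ry(pitch) Rx(roll)).
In Python, from station import ctrl, optics gives the robot as it stands.
- The arm moves only by the tool jog_arm, never from a script. Its argument "targets" is a list of rows, each a list of 3 entries, a list of its own where there are three numbers: the finger opening in cm, from 0 to 9.4, then the shift along the tool's x, y, z in cm, then the turn about the tool's y in rad. A call has 1 to 10 rows; each row is the pose to reach, as a shift and turn from the pose commanded when the call began, along the tool's axes at that moment; what a row does not reach only later rows make up. A row lasts 1/10 s, in which the tool goes at most 50 mm and 8.59 degrees, less where a joint would pass 70% of its speed; a pose out of reach is approached as far as the arm can. A call with a gripper value outside its range is refused whole. The fingers move at their own pace and stop on an object; "grip_force" is the grip in N (left out, the last holds). Time passes only in rows, so rows that repeat a pose let the fingers close. It gives the time, the measured TCP pose, the force and the opening at its end, in the units of the state.
- ctrl.get_obs(): the state, without advancing time (a new reading comes with each control period).
- optics.camera(name): name is "scene" or "top"; returns a dict with "img" (384x512x3 uint8, red, green, blue), "range_z" (384x512 float32, m along the optical axis (not along the pixel's ray), 0 where there is no reading), "camera_matrix" (3x3 intrinsics, pixels), "world_to_cam" (4x4, takes a point from world to camera coordinates). Camera axes: x right, y up, looking along -z (the intrinsics and any distortion apply to the point x, -y, -z); pixel columns grow to the right and rows downward; lengths in m; the calibration is good to about 2 mm. A picture is of the moment at which its call begins.
- ctrl.hand_in(): hands the job in, once; it reports no verdict.
The state is a dict: "time_s": time; "qpos": joint angles; "joint_vel": joint speeds; "tau": joint torques, N m; "ee_pos": TCP position; "eef_rot": TCP orientation; "force": force on the tool from outside, world axes, zero at the start; "moment": the same for the moment, N m; "grip_width": finger opening in m.
Only numpy, scipy, OpenCV 4.12 (cv2) and the standard library are available. Lean on these libraries where they do the work, as an engineer would, in place of code of your own. Each camera call takes 0.05 s, during which the arm holds its last target. There are 200 camera calls.

TASK

Put the vacuum cleaner's filter stack back together on the post of its base: first the wheel-shaped support with its collar up, then the plain spacer tube on top of it, and last the eared cap. The post's crossbar must go through the cap's slot: find the slot by feel, push the cap down against the spring and turn it about a quarter turn under the crossbar, so that it stays locked down when you let go. Work gently, never leaning hard on the base, and leave the spray bottle, the jar and the brush where they are.

Things in the scene. Friction and masses are not known exactly. Their poses are not given: they have to be found in the camera images.
- housing: Vacuum cleaner filter base: grey round dish, 140 mm across, rim 22 mm high, a small block outside its rim at +x; fixed on the counter. Origin: centre of its underside, z up. The post stands on this axis, its boss 38 mm across up to 46 mm above the origin, tapering to 30 mm at 52 mm; then the stem. Contact forces on the base, post and seat must stay below 40 N.
- post_top (a point): Top of the post, on the base's axis, 86 mm up. Steel stem 20 mm across, its last 4 mm tapering to 14 mm. Through it a level crossbar, 34 mm long, 8 mm thick, 67.5 to 75.5 mm above the base's origin. The bar lies within 0.45 rad of the base's x axis, either way: this angle is not measured (these axes are the base's), see or feel it. The post does not turn.
- seat_top (a point): Centre of the top of the sprung seat ring round the boss (41 to 68 mm in diameter), on the base's axis, 20 mm above its origin, as it stands unloaded. The ring goes down 8 mm to a hard stop: it gives from 3 N, then 1 N more per mm (11 N at the stop). This point does not move with it.
- support: Filter support: white spoked wheel 110 mm across, 6 mm thick, lying flat, with a round collar in its middle, 54 mm outside, 41 mm bore, up to 20 mm above the underside. Origin: centre of the underside, z up along the bore. Grip across the collar's outside. Seated, its origin is 20 mm above the base's. 55 to 110 g.
- spacer: Spacer: plain white tube, 54 mm outside, 41 mm bore, 22 mm high, standing on end. Origin: centre of the underside, z up along the bore. Grip across its outside. On the support's collar its origin is 20 mm above the support's. 40 to 85 g.
- cap: Locking cap: white round plate 90 mm across, 10 mm thick; origin: centre of the underside, z up. Keyhole through its centre: 22 mm square hole for the stem, and a slot along its x, 40 by 12 mm, for the crossbar. Two upright ears, 32 mm along x, 7 mm thick, at y = +-25.5 mm, 58 mm over the outsides, top 36 mm above the underside: grip across both, along y. 70 to 135 g.
- cap_slot (a point): Centre of the keyhole, 10 mm above the cap's underside; cap's axes. Off the bar's line by over 0.12 rad the cap stops on the bar, underside 75.5 mm above the base's origin; in line (or half a turn off) it drops to the spacer, 62 mm. Push the underside below 57 mm (hard stop 54), turn a quarter turn either way; released, it springs up under the bar to 57.5 mm.
- spray: Bystander: white closed bottle 68 mm across, 190 mm high, upright. Origin: centre of the underside.
- jar: Bystander: closed jar 70 mm across, 80 mm high, upright. Origin: centre of the underside.
- brush: Bystander: hand brush lying on the counter, handle along its -x. Origin near its middle, on the counter.
Things that resemble listed ones, but are neither listed nor needed, are in the scene too. What is shaped like the cap but blue is not meant.

How it is judged:
By the outcome, as a careful person would: the job done as asked, in the order asked, and still so for the second after the job is handed in, with the robot touching nothing.
It also fails if it takes over 72 s, if anything falls off the work surface, if the arm or the gripper's body presses on something with over 40 N, if the wrist force passes 120 N, or if a joint passes its speed limit or range.

## Working session

There is one attempt and no reset: what is moved stays moved. The work goes in short steps, Python scripts to look and compute and a tool call to move; the robot and the scene stay as the last step left them, time stands still between calls to the robot, and variables do not carry over. Pictures are saved under pics/ and viewed, about 8 in all and at most 12, crops included, and the job is handed in when it is done.

Besides the shell and the picture viewer there is one more tool, called after "Request:" as name([rows], argument=value, ...), one row to a line, values as JSON. jog_arm: Moves the arm, as the interface text tells. Its arguments: {"type":"object","properties":{"targets":{"type":"array","items":{"type":"array"}},"grip_force":{"type":"number"}},"required":["targets"]}

```bash
mkdir -p pics; cat > h.py <<'E'
import numpy as np,cv2
from station import ctrl,optics
def cam(n):
    c=optics.camera(n); return c
def world(c,u,v,d=None,z=None):
    """pixel -> world by depth d or plane z"""
    K=c["camera_matrix"];M=np.linalg.inv(c["world_to_cam"])
    r=np.array([(u-K[0,2])/K[0,0],-(v-K[1,2])/K[1,1],-1.0])
    o=M[:3,3];w=M[:3,:3]@r
    s=d if d is not None else (z-o[2])/w[2]
    return o+w*s
def cloud(c):
    K=c["camera_matrix"];M=np.linalg.inv(c["world_to_cam"])
    v,u=np.mgrid[:384,:512];d=c["range_z"]
    p=np.stack([(u-K[0,2])/K[0,0]*d,-(v-K[1,2])/K[1,1]*d,-d],-1)
    return p@M[:3,:3].T+M[:3,3]
def pix(c,p):
    q=c["world_to_cam"]@np.r_[p,1];K=c["camera_matrix"]
    return K[0,2]+K[0,0]*q[0]/-q[2],K[1,2]-K[1,1]*q[1]/-q[2]
E
python3 - <<'E'
from h import *
for n in("top","scene"):
    c=cam(n);cv2.imwrite(f"pics/{n}0.png",cv2.resize(c["img"][...,::-1],(800,600)))
    print(n,c["camera_matrix"].round(1).tolist(),np.linalg.inv(c["world_to_cam"]).round(3).tolist(),c.keys())
    np.savez(f"{n}0.npz",**{k:v for k,v in c.items()})
print(ctrl.get_obs())
E
```

```text
top [[448.3, 0.0, 256.1], [0.0, 448.3, 182.7], [0.0, 0.0, 1.0]] [[-0.012, 0.997, -0.07, 0.489], [-1.0, -0.012, 0.002, 0.015], [0.002, 0.07, 0.998, 1.239], [0.0, 0.0, 0.0, 1.0]] dict_keys(['img', 'range_z', 'camera_matrix', 'world_to_cam'])
scene [[479.4, 0.0, 251.9], [0.0, 479.4, 189.0], [0.0, 0.0, 1.0]] [[-0.589, -0.563, 0.579, 1.244], [0.808, -0.429, 0.404, 0.465], [0.021, 0.706, 0.708, 0.913], [0.0, 0.0, 0.0, 1.0]] dict_keys(['img', 'range_z', 'camera_matrix', 'world_to_cam'])
{'time_s': 0.1, 'qpos': array([ 1.24342655e+00,  3.00400158e-01,  1.52150547e+00,  3.00150655e-05,
        1.32072034e+00, -6.65830896e-02]), 'joint_vel': array([-0.00185166, -0.00184282, -0.00356508,  0.00150703,  0.00054065,
        0.00019164]), 'tau': array([ 9.25100721e-04, -5.32650268e+01, -3.53284943e+01,  7.10027735e-02,
        2.35304347e-02, -8.11878454e-05]), 'ee_pos': array([0.14172966, 0.53120198, 0.22395722]), 'eef_rot': array([-1.57069857e+00,  1.02909796e-03,  1.31000224e+00]), 'force': array([0.91073875, 0.3112137 , 0.37659824]), 'moment': array([ 0.00175973, -0.0467804 , -0.02189414]), 'grip_width': 0.09366054339201137}
```

View pics/top0.png

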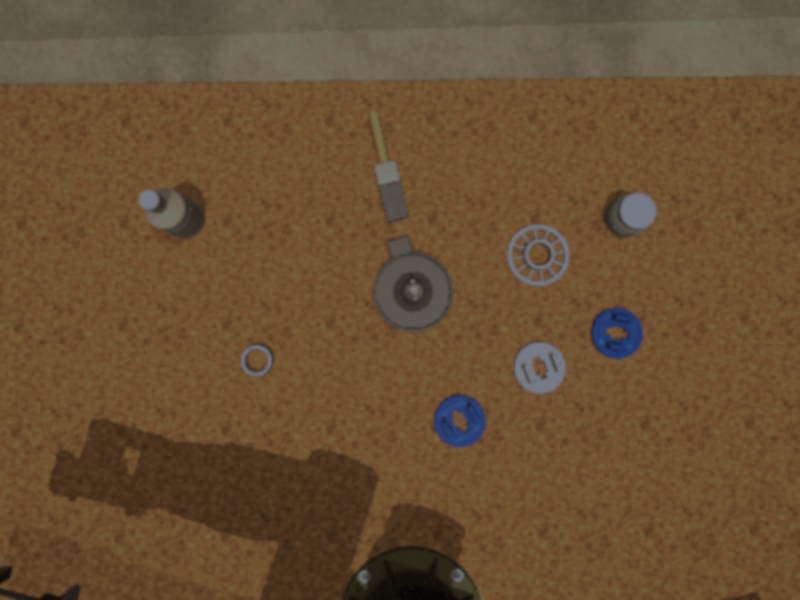

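View pics/scene0.png

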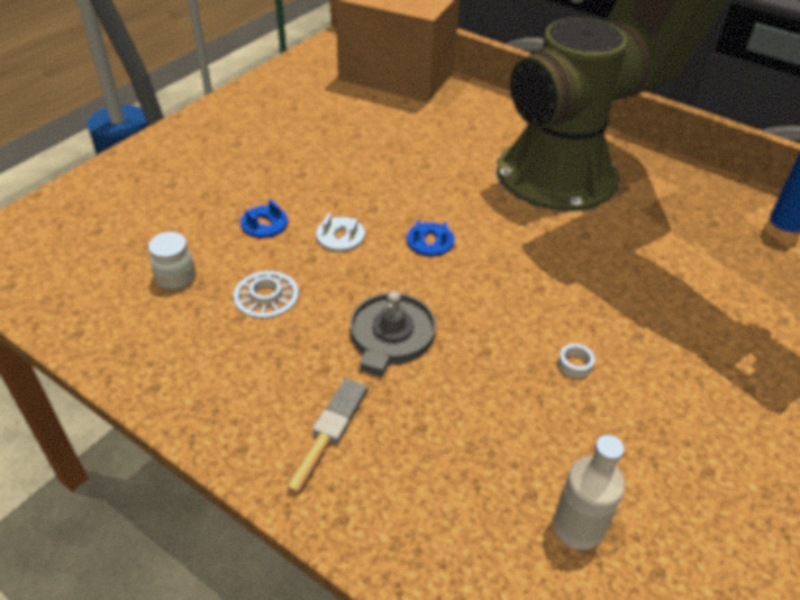

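Top view (800x600 px): base at (413,290) with its block at (400,247). The bystanders are the spray at (170,210), the jar at (632,215) and the brush at (390,180).

What could be taken for each part:
- **Support:** only the white wheel at (539,255).
- **Spacer:** only the white ring at (257,360).
- **Cap:** white at (540,367), blue at (617,333) and blue at (460,420). I choose the white one.

```bash
cat > m.py <<'E'
from h import *
c=dict(np.load("top0.npz"));s=dict(np.load("scene0.npz"))
for nm,c in(("top",c),("scene",s)):
    P=cloud(c);hsv=cv2.cvtColor(c["img"],cv2.COLOR_RGB2HSV)
    d=c["range_z"]
    print(nm,"zero frac",(d==0).mean())
    inr=(P[...,0]>.2)&(P[...,0]<.85)&(abs(P[...,1])<.5)&(d>0)
    m=((hsv[...,1]<80)&inr).astype(np.uint8)
    n,l,st,ce=cv2.connectedComponentsWithStats(m)
    for i in range(1,n):
        if st[i,4]<60: continue
        q=P[l==i]; lo,hi=np.percentile(q,[2,98],0)
        hull,r=cv2.minEnclosingCircle(np.argwhere(l==i)[:,::-1].astype(np.float32))
        print(i,st[i].tolist(),np.round(hull,1),round(r,1),"med",np.median(q,0).round(4),"mid",((lo+hi)/2).round(4),"ext",(hi-lo).round(3),"z98",hi[2].round(4))
E
python3 m.py
python3 - <<'E'
from h import *
c=dict(np.load("top0.npz"));s=dict(np.load("scene0.npz"))
def crop(c,u,v,r,k): return cv2.resize(c["img"][v-r:v+r,u-r:u+r,::-1],(k,k),interpolation=cv2.INTER_CUBIC)
u=lambda a:int(a/1.5625)
A=np.hstack([crop(c,u(540),u(367),22,390),crop(c,u(413),u(290),28,390)])
B=np.hstack([crop(s,u(340),u(233),22,390),crop(s,u(393),u(325),34,390)])
cv2.imwrite("pics/crop1.png",cv2.convertScaleAbs(cv2.resize(np.vstack([A,B]),(600,600)),alpha=1.5))
E
```

```text
top zero frac 0.0040435791015625
1 [239, 103, 22, 39, 534] [249.6 121.8] 19.3 med [0.7457 0.0265 0.0177] mid [0.744  0.0271 0.017 ] ext [0.098 0.05  0.012] z98 0.0231
2 [88, 121, 42, 31, 855] [108.3 134.9] 22.2 med [0.6893 0.3781 0.1275] mid [0.6964 0.391  0.1025] ext [0.062 0.067 0.179] z98 0.192
3 [388, 123, 33, 28, 680] [404.  136.5] 16.4 med [ 0.6879 -0.3783  0.0771] mid [ 0.6898 -0.3846  0.0499] ext [0.061 0.062 0.067] z98 0.0834
4 [324, 143, 41, 40, 837] [344. 163.] 20.2 med [ 0.6278 -0.2312  0.0048] mid [ 0.6287 -0.2325  0.0086] ext [0.103 0.104 0.026] z98 0.0218
5 [239, 151, 51, 61, 2139] [262.6 181.2] 30.4 med [ 0.5682 -0.006   0.0094] mid [ 0.5766 -0.0102  0.0409] ext [0.147 0.122 0.077] z98 0.0792
18 [329, 218, 33, 34, 826] [345.1 234.9] 17.0 med [ 0.4298 -0.2293  0.0088] mid [ 0.4295 -0.2294  0.0165] ext [0.082 0.082 0.038] z98 0.0357
20 [154, 220, 21, 21, 202] [163.9 230.3] 10.5 med [0.4492 0.2629 0.0191] mid [0.449  0.2653 0.0105] ext [0.054 0.057 0.029] z98 0.025
scene zero frac 0.004353841145833333
2 [202, 136, 32, 25, 551] [217.5 149. ] 15.6 med [ 0.4346 -0.2298  0.0
[... 350 characters left out ...]

27 [225, 187, 53, 53, 2024] [250.7 214.4] 28.6 med [ 5.773e-01 -1.000e-04  1.110e-02] mid [ 0.5791 -0.0092  0.0405] ext [0.156 0.13  0.075] z98 0.0782
28 [358, 220, 23, 22, 341] [368.6 229.8] 11.8 med [0.4451 0.2634 0.0133] mid [0.4396 0.2627 0.0092] ext [0.075 0.051 0.026] z98 0.0222
29 [200, 243, 35, 41, 671] [217.5 262.5] 22.0 med [0.7501 0.0286 0.0159] mid [0.7456 0.0293 0.014 ] ext [0.1   0.052 0.013] z98 0.0208
30 [355, 278, 45, 74, 2121] [380.5 314.5] 38.0 med [0.7203 0.3953 0.1163] mid [0.7082 0.394  0.0976] ext [0.051 0.059 0.183] z98 0.1892
32 [98, 312, 117, 72, 3356] [156.  357.5] 63.4 med [ 0.7861 -0.2877 -0.7526] mid [ 0.7906 -0.2801 -0.7526] ext [0.113 0.422 0.016] z98 -0.7445
```

View pics/crop1.png

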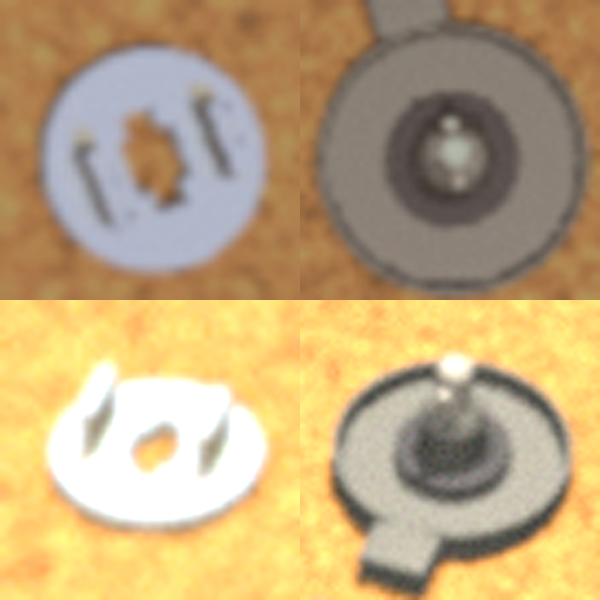

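The white cap at (540,367) is confirmed: it has an eared plate, and its slot leans slightly left of up. The crossbar shows as two bright dots above and below the stem, nearly along world x. Next are precise centres.

```bash
cat > m2.py <<'E'
from h import *
from scipy.optimize import least_squares
c=dict(np.load("top0.npz"));P=cloud(c)
hsv=cv2.cvtColor(c["img"],cv2.COLOR_RGB2HSV)
def fit(pts,r):
    f=least_squares(lambda p:np.hypot(pts[:,0]-p[0],pts[:,1]-p[1])-p[2],[*pts.mean(0)[:2],r],loss="soft_l1",f_scale=.002)
    return f.x,np.abs(f.fun).mean()
def outer(box,z,r,opn=0,sat=80):
    x0,y0,x1,y1=box;k=8
    S=cv2.resize(hsv[y0:y1,x0:x1,1],None,fx=k,fy=k,interpolation=cv2.INTER_CUBIC)
    m=(S<sat).astype(np.uint8)
    if opn:m=cv2.morphologyEx(m,cv2.MORPH_OPEN,cv2.getStructuringElement(cv2.MORPH_ELLIPSE,(opn*k,opn*k)))
    ct=max(cv2.findContours(m,cv2.RETR_EXTERNAL,cv2.CHAIN_APPROX_NONE)[0],key=cv2.contourArea)[:,0]
    uv=(ct+.5)/k-.5+[x0,y0]
    pts=np.array([world(c,u,v,z=z) for u,v in uv[::4]])
    return fit(pts,r)
print("base",outer((232,145,300,220),.022,.07,opn=30))
print("support",outer((315,135,375,192),.006,.055))
print("spacer",outer((148,214,182,248),.022,.027))
print("cap",outer((322,210,370,260),.010,.045))
# heights
def pts(x,y,r,z0,z1):
    m=(np.hypot(P[...,0]-x,P[...,1]-y)<r)&(P[...,2]>z0)&(P[...,2]<z1);return P[m]
q=pts(.628,-.232,.04,.012,.03);print("collar",len(q),fit(q,.024))
q=pts(.43,-.229,.05,.02,.045);print("ears",len(q))
l=cv2.kmeans(q.astype(np.float32),2,None,(3,50,1e-5),5,cv2.KMEANS_PP_CENTERS);print(l[2],"ear axis yaw",np.arctan2(*(l[2][0]-l[2][1])[[1,0]]))
q=pts(.57,-.006,.06,.062,.1);print("post pts",len(q),q.round(4)[:40].tolist())
blk=pts(.57,-.006,.11,.01,.04);blk=blk[np.hypot(blk[:,0]-.567,blk[:,1]+.006)>.074];print("block",len(blk),blk.mean(0))
# slot pixels
m=(hsv[...,1]>80);ys,xs=np.mgrid[:384,:512];mm=m&(np.hypot(xs-345,ys-235)<10)
w=np.array([world(c,u,v,z=.005)[:2] for u,v in zip(xs[mm],ys[mm])]);w0=w.mean(0);e=np.linalg.eigh(np.cov(w.T))
print("slot",len(w),w0,"yaw",np.arctan2(e[1][1,1],e[1][0,1]))
# bright bar blobs
g=c["img"].max(-1);print(g[172:202,252:274][::1].tolist() if 0 else "")
E
python3 m2.py
python3 - <<'E'
from h import *
c=dict(np.load("top0.npz"));s=dict(np.load("scene0.npz"))
b=np.array([.569,-.006,.0]);
g=c["img"].max(-1);u,v=map(round,pix(c,b+[0,0,.075]));print(u,v);print(g[v-12:v+13,u-10:u+11])
E
```

```text
base (array([ 0.56478012, -0.00974545,  0.06852323]), np.float64(0.000494113322065747))
support (array([ 0.62778928, -0.23218413,  0.05583563]), np.float64(0.00017488446778685023))
spacer (array([0.44889077, 0.2623424 , 0.02813131]), np.float64(0.00017275603281748865))
cap (array([ 0.4297627 , -0.22891483,  0.04596726]), np.float64(0.0001747595339002204))
collar 142 (array([ 0.62800225, -0.23287001,  0.02364221]), np.float64(0.0018314771806692816))
ears 85
[[ 0.4387682  -0.25342786  0.03296731]
 [ 0.4218685  -0.2054674   0.0323352 ]] ear axis yaw -1.2320141
post pts 64 [[0.58, -0.0063, 0.0779], [0.5801, -0.009, 0.0756], [0.5802, -0.0116, 0.0744], [0.578, -0.0064, 0.0694], [0.5777, -0.009, 0.0728], [0.5778, -0.0116, 0.0717], [0.5749, -0.0063, 0.0764], [0.5746, -0.0088, 0.0801], [0.5743, -0.0113, 0.0835], [0.5745, -0.014, 0.0801], [0.5718, -0.0061, 0.0825], [0.5715, -0.0086, 0.0871], [0.5715, -0.0112, 0.0866], [0.5714, -0.0138, 0.087], [0.572, -0.0166, 0.079], [0.569, -0.006, 0.0862], [0.5692, -0.0087, 0.0824], [0.569, -0.0112, 0.0845], [0.5691, -0.0138, 0.0834], [0.5689, -0.0164, 0.08
[... 2172 characters left out ...]
6  51  51  53  61  69  72  73  83  94 100  94  91  90  82  67
   58  58  60]
 [ 60  57  58  53  52  53  59  68  73  73  74  86  96  93  84  83  73  59
   55  58  60]
 [ 58  58  58  55  50  48  51  62  68  71  75  89 105  99  82  73  63  53
   54  60  60]
 [ 65  60  59  57  53  48  46  53  59  64  66  84 100  93  75  64  56  53
   56  60  61]
 [ 73  60  60  57  56  48  46  45  49  54  57  64  74  69  62  58  56  58
   57  59  61]
 [ 78  67  59  58  57  55  50  47  47  47  45  47  50  49  51  54  57  57
   60  59  60]
 [ 85  75  65  59  61  58  54  54  51  49  49  51  52  52  54  58  59  59
   58  60  66]
 [ 91  84  74  62  61  59  58  58  57  55  56  55  56  58  58  59  60  60
   60  66  78]]
```

```bash
python3 - <<'E'
from h import *
c=dict(np.load("top0.npz"));P=cloud(c);s=dict(np.load("scene0.npz"))
a=world(c,263.5,179.4,z=.0735);b=world(c,265.1,190.6,z=.0735);print("bar",a,b,"mid",(a+b)/2,"yaw",np.arctan2(*(a-b)[[1,0]]))
q=P[(np.hypot(P[...,0]-.566,P[...,1]+.01)<.02)&(P[...,2]>.081)];print("posttop",len(q),q.mean(0),np.ptp(q,0))
PS=cloud(s);q=PS[(np.hypot(PS[...,0]-.566,PS[...,1]+.01)<.02)&(PS[...,2]>.08)];print("scene posttop",len(q),q.mean(0),q.max(0))
# seat/dish dark ring: boss/seat ring via threshold
g=c["img"].max(-1)[160:205,240:290];G=cv2.resize(g,None,fx=8,fy=8,interpolation=cv2.INTER_CUBIC)
m=(G<76).astype(np.uint8);ct=max(cv2.findContours(m,0,1)[0],key=cv2.contourArea);(u,v),r=cv2.minEnclosingCircle(ct);e=cv2.fitEllipse(ct)
u,v=(e[0][0]+.5)/8-.5+240,(e[0][1]+.5)/8-.5+160
print("seat",u,v,e[1],world(c,u,v,z=.02))
o=ctrl.get_obs()
for nm,t in(("support",(.628,-.232,.12)),):
    d=np.array(t)-o["ee_pos"];y=1.31;C,S=np.cos(y),np.sin(y)
    print(nm,"tool cm",100*(d[0]*C+d[1]*S),-100*d[2],100*(-d[0]*S+d[1]*C))
E
```

```text
bar [ 0.57926074 -0.00768056  0.0735    ] [ 0.54997694 -0.01144563  0.0735    ] mid [ 0.56461884 -0.0095631   0.0735    ] yaw 0.12787034651950968
posttop 38 [ 0.56469243 -0.0108837   0.08449392] [0.01805224 0.01563849 0.00671324]
scene posttop 35 [ 0.56672314 -0.00919738  0.08279336] [ 0.57644147 -0.00122186  0.08622996]
seat 263.8256187438965 186.1694450378418 (199.3085479736328, 202.9324188232422) [ 0.5648882  -0.00933472  0.02      ]
support tool cm -61.20094468100912 10.395722345702746 -66.6618735597182
```

Request:
jog_arm([
  [9.4, [-61.2, 6, -66.7], 1.31],
  [9.4, [-61.2, 6, -66.7], 1.31],
  [9.4, [-61.2, 6, -66.7], 1.31],
  [9.4, [-61.2, 6, -66.7], 1.31],
  [9.4, [-61.2, 6, -66.7], 1.31],
  [9.4, [-61.2, 6, -66.7], 1.31],
  [9.4, [-61.2, 6, -66.7], 1.31],
  [9.4, [-61.2, 6, -66.7], 1.31],
  [9.4, [-61.2, 6, -66.7], 1.31],
  [9.4, [-61.2, 6, -66.7], 1.31],
])

```text
time_s: 1.1
ee_pos: [0.4107, 0.1087, 0.1913]
eef_rot: [-1.571, -0.0, -0.004]
force: [0.8, 0.2, 0.1]
grip_width: 0.094
```

Request:
jog_arm([
  [9.4, [21.7, 4, -34.1], 0],
  [9.4, [21.7, 4, -34.1], 0],
  [9.4, [21.7, 4, -34.1], 0],
  [9.4, [21.7, 4, -34.1], 0],
  [9.4, [21.7, 4, -34.1], 0],
  [9.4, [21.7, 4, -34.1], 0],
  [9.4, [21.7, 4, -34.1], 0],
  [9.4, [21.7, 4, -34.1], 0],
  [9.4, [21.7, 4, -34.1], 0],
  [9.4, [21.7, 4, -34.1], 0],
])

```text
time_s: 2.1
ee_pos: [0.6268, -0.2311, 0.1499]
eef_rot: [-1.57, 0.002, -0.002]
force: [0.3, 0.3, -0.1]
grip_width: 0.0939
```

Request:
jog_arm([
  [9.4, [0.1, 5, -0.1], 0],
  [9.4, [0.1, 9, -0.1], 0],
  [9.4, [0.1, 11, -0.1], 0],
  [9.4, [0.1, 12.2, -0.1], 0],
  [9.4, [0.1, 12.2, -0.1], 0],
  [5.0, [0.1, 12.2, -0.1], 0],
  [5.0, [0.1, 12.2, -0.1], 0],
  [5.0, [0.1, 12.2, -0.1], 0],
  [5.0, [0.1, 12.2, -0.1], 0],
  [5.0, [0.1, 12.2, -0.1], 0],
], grip_force=15)

```text
time_s: 3.1
ee_pos: [0.6281, -0.2314, 0.0297]
eef_rot: [-1.571, -0.0, -0.0]
force: [0.6, -0.9, -1.3]
grip_width: 0.0577
```

Request:
jog_arm([
  [4.8, [0, 0.2, 0], 0],
  [4.8, [0, 0.2, 0], 0],
  [4.8, [0, 0.2, 0], 0],
  [4.8, [0, 0.2, 0], 0],
])

```text
time_s: 3.5
ee_pos: [0.6282, -0.2315, 0.0287]
eef_rot: [-1.571, -0.001, 0.0]
force: [-5.7, 2.0, 12.0]
grip_width: 0.0535
```

Request:
jog_arm([
  [4.8, [0, -3, 0], 0],
  [4.8, [0, -8, 0], 0],
  [4.8, [0, -13, 0], 0],
  [4.8, [-2, -13, 6], 0],
  [4.8, [-4, -13, 11], 0],
  [4.8, [-6, -13, 16], 0],
  [4.8, [-6.3, -13, 20], 0],
  [4.8, [-6.3, -13, 22.2], 0],
  [4.8, [-6.3, -13, 22.2], 0],
  [4.8, [-6.3, -13, 22.2], 0],
])

```text
time_s: 4.5
ee_pos: [0.565, -0.0089, 0.1574]
eef_rot: [-1.571, -0.0, 0.001]
force: [0.8, 0.1, -0.8]
grip_width: 0.0528
```

```bash
cat > see.py <<'E'
from h import *
import sys
n=sys.argv[1];o=ctrl.get_obs();c=cam("scene");t=cam("top")
np.savez("sc.npz",**c);np.savez("tp.npz",**t)
p=np.array([.565,-.01,.09]);out=[]
for k in(c,t):
    u,v=map(int,pix(k,p));r=56
    out.append(cv2.resize(k["img"][max(0,v-r):v+r,max(0,u-r):u+r,::-1],(400,400),interpolation=cv2.INTER_CUBIC))
cv2.imwrite(f"pics/{n}.png",cv2.convertScaleAbs(np.hstack(out),alpha=1.3))
print({k:np.round(o[k],4).tolist() for k in("time_s","ee_pos","eef_rot","force","moment","grip_width","qpos")})
E
python3 see.py s1
```

```text
{'time_s': 4.5, 'ee_pos': [0.565, -0.0089, 0.1574], 'eef_rot': [-1.571, -0.0001, 0.0013], 'force': [0.7641, 0.05, -0.8159], 'moment': [-0.0341, 0.0366, -0.001], 'grip_width': 0.0528, 'qpos': [-0.0805, 0.3952, 1.5548, -0.0002, 1.1915, -0.0818]}
```

View pics/s1.png

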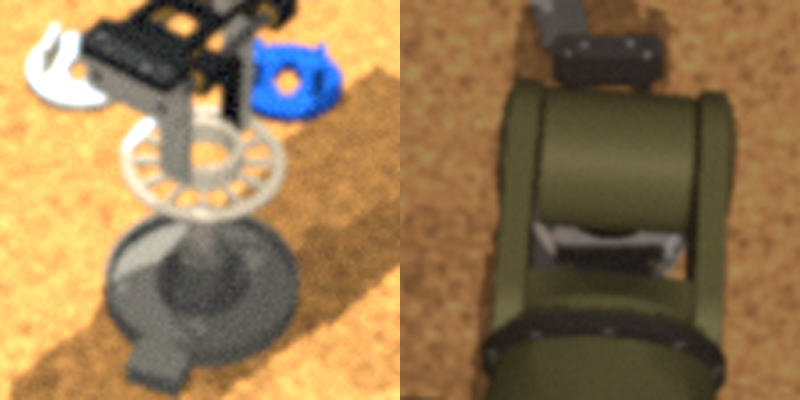

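Left half: the support is held level at (205,165), directly above the post at (205,235). Now I check its centre in the hand using depth.

```bash
python3 - <<'E'
from h import *
from scipy.optimize import least_squares
c=dict(np.load("sc.npz"));P=cloud(c);hsv=cv2.cvtColor(c["img"],cv2.COLOR_RGB2HSV)
m=(np.hypot(P[...,0]-.565,P[...,1]+.009)<.075)&(P[...,2]>.115)&(P[...,2]<.145)&(hsv[...,2]>110)
q=P[m];print(len(q),q.mean(0),np.percentile(q,[2,50,98],0).round(4))
A=np.c_[q[:,:2],np.ones(len(q))];r=np.hypot(q[:,0]-.565,q[:,1]+.009);k=r>.04
print("tilt",np.linalg.lstsq(A[k],q[k,2],rcond=None)[0])
# outline on plane z
k=8;x0,x1,y0,y1=np.nonzero(m)[1].min()-4,np.nonzero(m)[1].max()+5,np.nonzero(m)[0].min()-4,np.nonzero(m)[0].max()+5
h=cv2.convexHull(np.argwhere(m)[:,::-1].astype(np.float32))[:,0]
w=np.array([world(c,u,v,z=.132) for u,v in h])
f=least_squares(lambda p:np.hypot(w[:,0]-p[0],w[:,1]-p[1])-p[2],[.565,-.009,.055],loss="soft_l1",f_scale=.002);print(f.x,np.abs(f.fun).mean())
E
```

```text
658 [ 0.57377356 -0.00203557  0.1329024 ] [[ 0.5197 -0.0601  0.1264]
 [ 0.5767  0.0034  0.132 ]
 [ 0.6199  0.0422  0.1443]]
tilt [ 0.00019801 -0.00028497  0.13146198]
[ 0.56908748 -0.00909242  0.05511697] 0.00043984082180936285
```

Request:
jog_arm([
  [4.8, [0, 3, 0], 0],
  [4.8, [0, 5.5, 0], 0],
  [4.8, [0, 7, 0], 0],
  [4.8, [0, 7.6, 0], 0],
  [4.8, [0, 8, 0], 0],
  [4.8, [0, 8.4, 0], 0],
  [4.8, [0, 8.8, 0], 0],
  [4.8, [0, 8.8, 0], 0],
])

```text
time_s: 5.4
ee_pos: [0.5651, -0.0094, 0.0698]
eef_rot: [-1.571, -0.0, -0.0]
force: [-1.2, -0.4, -1.4]
grip_width: 0.0536
```

Request:
jog_arm([
  [4.8, [0, 0.4, 0], 0],
  [4.8, [0, 0.8, 0], 0],
  [4.8, [0, 1.2, 0], 0],
  [4.8, [0, 1.6, 0], 0],
  [4.8, [0, 1.9, 0], 0],
  [4.8, [0, 2.1, 0], 0],
  [4.8, [0, 2.1, 0], 0],
])

```text
time_s: 6.1
ee_pos: [0.5648, -0.0093, 0.0479]
eef_rot: [-1.571, 0.001, 0.0]
force: [-4.5, 0.2, 1.3]
grip_width: 0.0534
```

Request:
jog_arm([
  [7.0, [0, 0, 0], 0],
  [7.5, [0, 0, 0], 0],
  [8.0, [0, 0, 0], 0],
  [8.0, [0, -1.5, 0], 0],
  [8.0, [0, -5, 0], 0],
  [8.5, [0, -9, 0], 0],
  [9.4, [0, -13, 0], 0],
  [9.4, [-3, -14, 5], 0],
  [9.4, [-6, -14, 10], 0],
  [9.4, [-8, -14, 15], 0],
])

```text
time_s: 7.1
ee_pos: [0.4926, 0.1225, 0.1901]
eef_rot: [-1.57, -0.002, -0.001]
force: [0.6, 1.0, -0.1]
grip_width: 0.094
```

Request:
jog_arm([
  [9.4, [-2, 0, 5], 0],
  [9.4, [-3.6, 0, 10], 0],
  [9.4, [-3.6, 3, 12.2], 0],
  [9.4, [-3.6, 6, 12.2], 0],
  [9.4, [-3.6, 6, 12.2], 0],
])

```text
time_s: 7.6
ee_pos: [0.456, 0.2436, 0.1262]
eef_rot: [-1.573, 0.004, 0.002]
force: [-0.1, -0.9, 0.1]
grip_width: 0.0941
```

```bash
python3 see.py s2
```

```text
{'time_s': 7.6, 'ee_pos': [0.456, 0.2436, 0.1262], 'eef_rot': [-1.5727, 0.0042, 0.0015], 'force': [-0.1175, -0.8659, 0.1362], 'moment': [-0.1104, 0.0593, -0.017], 'grip_width': 0.0941, 'qpos': [0.4197, 0.3351, 1.7186, -0.0001, 1.0926, 0.4182]}
```

View pics/s2.png

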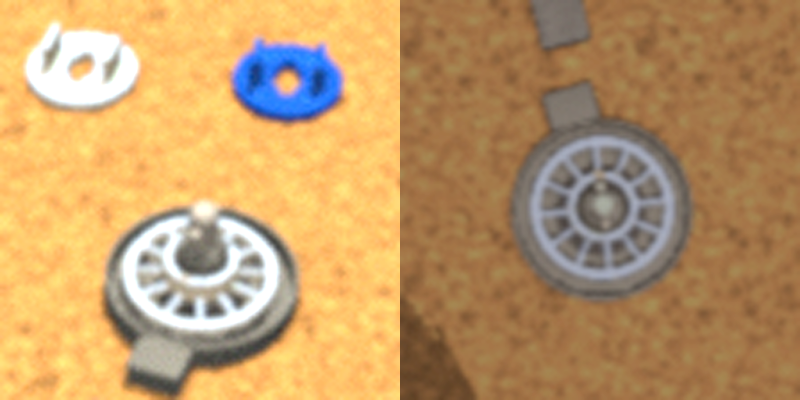

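The support sits level and concentric on the post, with the wheel at (600,207) in the right half. Next is the spacer.

Request:
jog_arm([
  [9.4, [0, 0, 0], 0],
  [9.4, [0, 2, 0], 0],
])

```text
time_s: 7.9
ee_pos: [0.4597, 0.2438, 0.1119]
eef_rot: [-1.568, -0.006, -0.001]
force: [0.6, 0.9, -0.2]
grip_width: 0.0941
```

Request:
jog_arm([
  [9.4, [-1.1, 2, 1.9], 0],
  [9.4, [-1.1, 4, 1.9], 0],
  [9.4, [-1.1, 4, 1.9], 0],
  [9.4, [-1.1, 4, 1.9], 0],
])

```text
time_s: 8.3
ee_pos: [0.4474, 0.2623, 0.0697]
eef_rot: [-1.57, -0.001, -0.001]
force: [-0.6, 0.7, -0.2]
grip_width: 0.0941
```

Request:
jog_arm([
  [9.4, [0.1, 2, 0], 0],
  [9.4, [0.1, 3.5, 0], 0],
  [9.4, [0.1, 4.5, 0], 0],
  [9.4, [0.1, 4.5, 0], 0],
  [5.0, [0.1, 4.5, 0], 0],
  [5.0, [0.1, 4.5, 0], 0],
  [5.0, [0.1, 4.5, 0], 0],
  [5.0, [0.1, 4.5, 0], 0],
  [5.0, [0.1, 4.5, 0], 0],
  [5.0, [0.1, 4.5, 0], 0],
])

```text
time_s: 9.3
ee_pos: [0.4476, 0.2625, 0.0234]
eef_rot: [-1.571, -0.0, 0.0]
force: [-0.8, 0.3, 2.6]
grip_width: 0.0541
```

Request:
jog_arm([
  [4.8, [0, 0, 0], 0],
  [4.8, [0, 0, 0], 0],
  [4.8, [0, 0, 0], 0],
])

```text
time_s: 9.6
ee_pos: [0.4476, 0.2625, 0.0234]
eef_rot: [-1.571, -0.0, -0.0]
force: [0.2, -0.9, 3.6]
grip_width: 0.0543
```

Request:
jog_arm([
  [4.8, [0, -4, 0], 0],
  [4.8, [0, -9, 0], 0],
  [4.8, [2, -13, -4], 0],
  [4.8, [4, -14, -9], 0],
  [4.8, [6, -14, -14], 0],
  [4.8, [8.5, -14, -19], 0],
  [4.8, [11, -14, -24], 0],
  [4.8, [11.7, -14, -27.2], 0],
  [4.8, [11.7, -14, -27.2], 0],
  [4.8, [11.7, -14, -27.2], 0],
])

```text
time_s: 10.6
ee_pos: [0.5646, -0.0108, 0.1627]
eef_rot: [-1.571, 0.001, -0.003]
force: [0.3, 1.3, -0.0]
grip_width: 0.0544
```

Request:
jog_arm([
  [4.8, [0, 0, 0], 0],
  [4.8, [0, 0, 0], 0],
])

```text
time_s: 10.8
ee_pos: [0.5642, -0.008, 0.1633]
eef_rot: [-1.571, 0.0, 0.002]
force: [-0.2, -0.5, -0.3]
grip_width: 0.0547
```

Request:
jog_arm([
  [4.8, [0, 3, 0], 0],
  [4.8, [0, 5, 0], 0],
  [4.8, [0, 6, 0], 0],
  [4.8, [0, 6.6, 0], 0],
  [4.8, [0, 7.2, 0], 0],
  [4.8, [0, 7.8, 0], 0],
  [4.8, [0, 8.3, 0], 0],
  [4.8, [0, 8.8, 0], 0],
  [4.8, [0, 8.8, 0], 0],
])

```text
time_s: 11.7
ee_pos: [0.5643, -0.0095, 0.0747]
eef_rot: [-1.571, 0.001, -0.0]
force: [0.1, -0.1, 0.3]
grip_width: 0.0541
```

Request:
jog_arm([
  [4.8, [0, 0.3, 0], 0],
  [4.8, [0, 0.6, 0], 0],
  [4.8, [0, 0.9, 0], 0],
  [4.8, [0, 1.1, 0], 0],
  [4.8, [0, 1.1, 0], 0],
])

```text
time_s: 12.2
ee_pos: [0.5644, -0.0096, 0.0639]
eef_rot: [-1.571, 0.001, -0.0]
force: [-1.8, -1.7, -2.3]
grip_width: 0.054
```

Request:
jog_arm([
  [7.0, [0, 0.1, 0], 0],
  [7.5, [0, 0, 0], 0],
  [8.0, [0, 0, 0], 0],
  [8.0, [0, -2, 0], 0],
  [8.5, [0, -6, 0], 0],
  [9.4, [0, -10, 0], 0],
  [9.4, [-3, -11, -5], 0.15],
  [9.4, [-6, -11, -10], 0.3],
  [9.4, [-9, -11, -14], 0.45],
  [9.4, [-11.5, -11, -18.5], 0.6],
])

```text
time_s: 13.2
ee_pos: [0.4578, -0.1795, 0.1746]
eef_rot: [-1.571, -0.001, -0.606]
force: [1.4, -0.6, -0.2]
grip_width: 0.0939
```

```bash
python3 see.py s3
```

```text
{'time_s': 13.2, 'ee_pos': [0.4578, -0.1795, 0.1746], 'eef_rot': [-1.5706, -0.0008, -0.6055], 'force': [1.4259, -0.6335, -0.1709], 'moment': [-0.1049, 0.0882, 0.0206], 'grip_width': 0.0939, 'qpos': [-0.4482, 0.2194, 1.7439, 0.0001, 1.1775, 0.1573]}
```

View pics/s3.png

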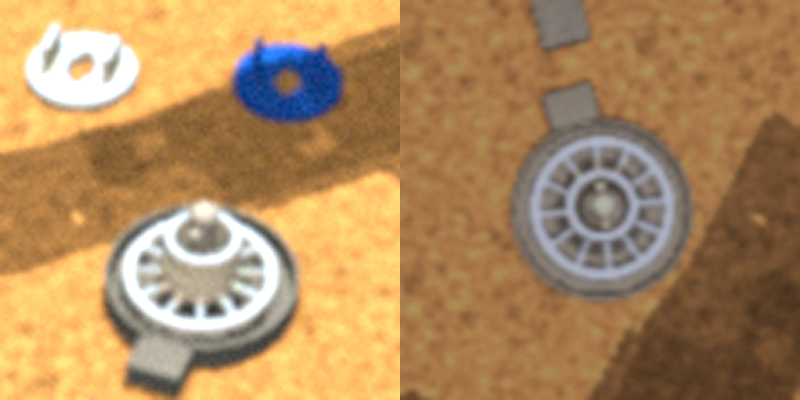

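The spacer sits level and concentric on the collar, with its ring at (202,245) in the left half. Next is the cap.

Request:
jog_arm([
  [9.4, [0.5, 2, -5.7], 0.15],
  [9.4, [0.5, 4, -5.7], 0.3],
  [9.4, [0.5, 6, -5.7], 0.45],
  [9.4, [0.5, 6, -5.7], 0.6],
  [9.4, [0.5, 6, -5.7], 0.62],
  [9.4, [0.5, 6, -5.7], 0.62],
  [9.4, [0.5, 6, -5.7], 0.62],
])

```text
time_s: 14.0
ee_pos: [0.4315, -0.2281, 0.1147]
eef_rot: [-1.57, -0.001, -1.216]
force: [-0.4, 0.3, -1.0]
grip_width: 0.0941
```

Request:
jog_arm([
  [9.4, [0, 3, -0.2], 0],
  [9.4, [0, 6, -0.2], 0],
  [9.4, [0, 7.4, -0.2], 0],
  [9.4, [0, 8.1, -0.2], 0],
  [9.4, [0, 8.1, -0.2], 0],
  [5.0, [0, 8.1, -0.2], 0],
  [5.0, [0, 8.1, -0.2], 0],
  [5.0, [0, 8.1, -0.2], 0],
  [5.0, [0, 8.1, -0.2], 0],
  [5.0, [0, 8.1, -0.2], 0],
], grip_force=25)

```text
time_s: 15.0
ee_pos: [0.4293, -0.2291, 0.0335]
eef_rot: [-1.571, -0.0, -1.22]
force: [-0.7, 0.2, 3.5]
grip_width: 0.0577
```

Request:
jog_arm([
  [5.0, [0, 0, 0], 0],
  [5.0, [0, 0, 0], 0],
  [5.0, [0, 0, 0], 0],
])

```text
time_s: 15.3
ee_pos: [0.4293, -0.2291, 0.0335]
eef_rot: [-1.571, -0.0, -1.22]
force: [-1.4, 0.9, 6.4]
grip_width: 0.0576
```

```bash
python3 - <<'E'
from h import *
o=ctrl.get_obs();print({k:np.round(o[k],4).tolist() for k in("time_s","ee_pos","eef_rot","force","grip_width")})
y=o["eef_rot"][2];C,S=np.cos(y),np.sin(y);d=np.array([.5645,-.0095])-o["ee_pos"][:2]
print("yaw",y,"tool x,z cm",100*(d[0]*C+d[1]*S),100*(-d[0]*S+d[1]*C))
E
```

```text
{'time_s': 15.3, 'ee_pos': [0.4293, -0.2291, 0.0335], 'eef_rot': [-1.5706, -0.0004, -1.2199], 'force': [-1.3966, 0.8516, 6.4417], 'grip_width': 0.0576}
yaw -1.2198905543144933 tool x,z cm -15.97123781263748 20.2467582890658
```

Request:
jog_arm([
  [5.0, [0, -4, 0], 0],
  [5.0, [0, -9, 0], 0],
  [5.0, [-2, -13, 3], 0],
  [5.0, [-5, -13.5, 7], 0.1],
  [5.0, [-8, -13.5, 11], 0.2],
  [5.0, [-11.5, -13.5, 15], 0.22],
  [5.0, [-14.5, -13.5, 18.5], 0.22],
  [5.0, [-16, -13.5, 20.2], 0.22],
  [5.0, [-16, -13.5, 20.2], 0.22],
  [5.0, [-16, -13.5, 20.2], 0.22],
])

```text
time_s: 16.3
ee_pos: [0.5636, -0.0092, 0.1677]
eef_rot: [-1.572, 0.0, -1.439]
force: [0.0, -0.7, -0.9]
grip_width: 0.0579
```

Request:
jog_arm([
  [5.0, [0, 0, 0], 0],
  [5.0, [0, 0, 0], 0],
])

```text
time_s: 16.5
ee_pos: [0.5636, -0.0103, 0.1683]
eef_rot: [-1.571, -0.0, -1.441]
force: [-0.3, 0.1, -1.0]
grip_width: 0.0575
```

```bash
python3 see.py s4; python3 - <<'E'
from h import *
c=dict(np.load("sc.npz"));P=cloud(c);hsv=cv2.cvtColor(c["img"],cv2.COLOR_RGB2HSV)
m=(np.hypot(P[...,0]-.566,P[...,1]+.009)<.055)&(P[...,2]>.125)&(P[...,2]<.155)&(hsv[...,1]<80)&(hsv[...,2]>100)
q=P[m];print(len(q),np.percentile(q,[2,50,98],0).round(4))
h=cv2.convexHull(np.argwhere(m)[:,::-1].astype(np.float32))[:,0]
from scipy.optimize import least_squares
w=np.array([world(c,u,v,z=.146) for u,v in h])
f=least_squares(lambda p:np.hypot(w[:,0]-p[0],w[:,1]-p[1])-p[2],[.565,-.009,.045],loss="soft_l1",f_scale=.002);print(f.x,np.abs(f.fun).mean())
E
```

```text
{'time_s': 16.5, 'ee_pos': [0.5636, -0.0103, 0.1683], 'eef_rot': [-1.5708, -0.0, -1.4415], 'force': [-0.3117, 0.0821, -0.987], 'moment': [-0.0128, 0.1302, -0.0148], 'grip_width': 0.0575, 'qpos': [-0.0833, 0.3809, 1.5479, -0.0, 1.2129, 1.3582]}
579 [[ 0.5272 -0.0442  0.1367]
 [ 0.5777 -0.0121  0.1426]
 [ 0.6069  0.0325  0.1525]]
[ 0.56946396 -0.00525655  0.04506992] 0.0013125508773662161
```

View pics/s4.png

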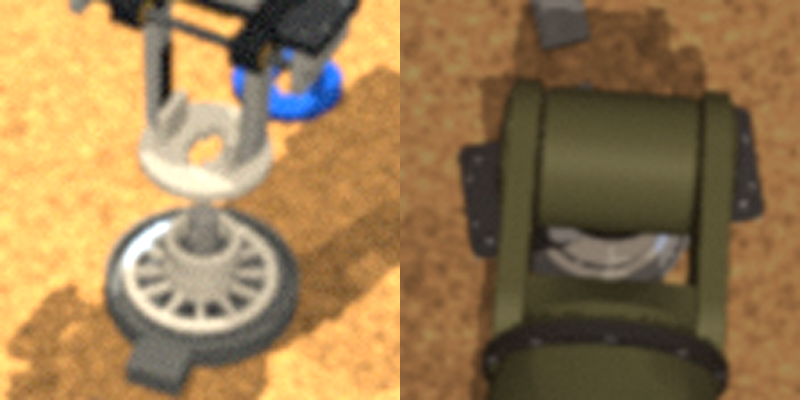

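Request:
jog_arm([
  [5.0, [0, 3, 0], 0],
  [5.0, [0, 4, 0], 0],
  [5.0, [0, 4.5, 0], 0],
  [5.0, [0, 4.9, 0], 0],
  [5.0, [0, 5.2, 0], 0],
  [5.0, [0, 5.4, 0], 0],
  [5.0, [0, 5.6, 0], 0],
  [5.0, [0, 5.6, 0], 0],
])

```text
time_s: 17.4
ee_pos: [0.5639, -0.0093, 0.1122]
eef_rot: [-1.571, -0.0, -1.44]
force: [-0.2, 0.1, -0.6]
grip_width: 0.058
```

Past the post's tip with no force. I now feel for the slot in small steps.

Request:
jog_arm([
  [5.0, [0, 0.15, 0], 0],
  [5.0, [0, 0.3, 0], 0],
  [5.0, [0, 0.4, 0], 0],
  [5.0, [0, 0.5, 0], 0],
  [5.0, [0, 0.5, 0], 0],
])

```text
time_s: 17.9
ee_pos: [0.5639, -0.0093, 0.1071]
eef_rot: [-1.571, 0.0, -1.44]
force: [-0.2, -0.2, -0.1]
grip_width: 0.0579
```

No contact with the underside 73.6 mm up, which is below the bar's top at 75.5 mm, so the bar is in the slot.

Request:
jog_arm([
  [5.0, [0, 0.2, 0], 0],
  [5.0, [0, 0.4, 0], 0],
  [5.0, [0, 0.6, 0], 0],
  [5.0, [0, 0.8, 0], 0],
  [5.0, [0, 1.0, 0], 0],
  [5.0, [0, 1.15, 0], 0],
  [5.0, [0, 1.25, 0], 0],
  [5.0, [0, 1.25, 0], 0],
])

```text
time_s: 18.7
ee_pos: [0.5639, -0.0093, 0.0948]
eef_rot: [-1.571, 0.0, -1.44]
force: [-0.8, 0.6, 0.4]
grip_width: 0.0578
```

Request:
jog_arm([
  [5.0, [0, 0.1, 0], 0],
  [5.0, [0, 0.2, 0], 0],
  [5.0, [0, 0.3, 0], 0],
  [5.0, [0, 0.4, 0], 0],
  [5.0, [0, 0.5, 0], 0],
  [5.0, [0, 0.5, 0], 0],
])

```text
time_s: 19.3
ee_pos: [0.564, -0.0093, 0.0899]
eef_rot: [-1.57, -0.0, -1.44]
force: [-2.5, 0.6, 4.9]
grip_width: 0.0576
```

Request:
jog_arm([
  [5.0, [0, 0.1, 0], 0],
  [5.0, [0, 0.2, 0], 0],
  [5.0, [0, 0.2, 0], 0],
])

```text
time_s: 19.6
ee_pos: [0.564, -0.0093, 0.0882]
eef_rot: [-1.57, -0.0, -1.44]
force: [-2.9, 0.5, 7.1]
grip_width: 0.0578
```

Request:
jog_arm([
  [5.0, [0, 0.1, 0], 0],
  [5.0, [0, 0.2, 0], 0],
  [5.0, [0, 0.2, 0], 0],
])

```text
time_s: 19.9
ee_pos: [0.5643, -0.0093, 0.0874]
eef_rot: [-1.569, -0.0, -1.44]
force: [-8.1, -0.1, 20.2]
grip_width: 0.0584
```

Hard stop felt: 20 N at TCP z 0.0874, which means the cap underside is about 54 mm up. I back off 1.5 mm and start the turn.

Request:
jog_arm([
  [5.0, [0, -0.15, 0], 0],
  [5.0, [0, -0.15, 0], 0],
  [5.0, [0, -0.15, 0], -0.08],
  [5.0, [0, -0.15, 0], -0.16],
  [5.0, [0, -0.15, 0], -0.24],
  [5.0, [0, -0.15, 0], -0.32],
  [5.0, [0, -0.15, 0], -0.4],
])

```text
time_s: 20.6
ee_pos: [0.5646, -0.0093, 0.088]
eef_rot: [-1.569, -0.001, -1.037]
force: [-0.4, 0.4, 8.6]
grip_width: 0.0577
```

```bash
python3 - <<'E'
from h import *
o=ctrl.get_obs();print({k:np.round(o[k],4).tolist() for k in("time_s","ee_pos","eef_rot","force","moment","grip_width")})
E
```

```text
{'time_s': 20.6, 'ee_pos': [0.5646, -0.0093, 0.088], 'eef_rot': [-1.569, -0.0011, -1.0369], 'force': [-0.3966, 0.4326, 8.6297], 'moment': [-0.0826, 0.1823, -0.0776], 'grip_width': 0.0577}
```

Request:
jog_arm([
  [5.0, [0, 0, 0], -0.12],
  [5.0, [0, 0, 0], -0.24],
  [5.0, [0, 0, 0], -0.36],
  [5.0, [0, 0, 0], -0.48],
  [5.0, [0, 0, 0], -0.6],
  [5.0, [0, 0, 0], -0.72],
  [5.0, [0, 0, 0], -0.84],
  [5.0, [0, 0, 0], -0.96],
  [5.0, [0, 0, 0], -1.08],
  [5.0, [0, 0, 0], -1.17],
])

```text
time_s: 21.6
ee_pos: [0.5641, -0.0091, 0.0878]
eef_rot: [-1.571, -0.001, 0.135]
force: [-2.8, 1.2, 7.6]
grip_width: 0.0581
```

Request:
jog_arm([
  [5.0, [0, 0, 0], 0],
  [5.0, [0, 0, 0], 0],
])

```text
time_s: 21.8
ee_pos: [0.5641, -0.0092, 0.0878]
eef_rot: [-1.571, -0.001, 0.13]
force: [-2.1, 0.3, 8.0]
grip_width: 0.058
```

```bash
python3 - <<'E'
from h import *
o=ctrl.get_obs();print({k:np.round(o[k],4).tolist() for k in("time_s","ee_pos","eef_rot","force","moment","grip_width")})
E
```

```text
{'time_s': 21.8, 'ee_pos': [0.5641, -0.0092, 0.0878], 'eef_rot': [-1.5708, -0.0008, 0.1304], 'force': [-2.1189, 0.2826, 7.9517], 'moment': [0.1391, 0.6175, 0.1001], 'grip_width': 0.058}
```

Turned a quarter turn with little moment. Now I ease up and feel whether the bar holds the cap (57.5 mm expected, TCP about 0.091).

Request:
jog_arm([
  [5.0, [0, -0.1, 0], 0],
  [5.0, [0, -0.2, 0], 0],
  [5.0, [0, -0.3, 0], 0],
  [5.0, [0, -0.4, 0], 0],
  [5.0, [0, -0.45, 0], 0],
  [5.0, [0, -0.45, 0], 0],
])

```text
time_s: 22.4
ee_pos: [0.564, -0.0092, 0.0913]
eef_rot: [-1.571, -0.0, 0.13]
force: [5.0, 1.3, -4.4]
grip_width: 0.0579
```

A pull of −4.4 N shows the cap is held under the bar. I release it and withdraw.

Request:
jog_arm([
  [5.0, [0, 0.1, 0], 0],
  [6.5, [0, 0.1, 0], 0],
  [7.5, [0, 0.1, 0], 0],
  [8.5, [0, 0.1, 0], 0],
  [8.5, [0, -1, 0], 0],
  [8.5, [0, -4, 0], 0],
  [9.4, [0, -8, 0], 0],
  [9.4, [-3, -10, 4], 0],
  [9.4, [-6, -10, 8], 0],
  [9.4, [-9, -10, 12], 0],
])

```text
time_s: 23.4
ee_pos: [0.4604, 0.0963, 0.1931]
eef_rot: [-1.571, -0.002, 0.129]
force: [-0.5, 1.0, 0.5]
grip_width: 0.0936
```

Request:
jog_arm([
  [9.4, [-3, 0, 5], 0],
  [9.4, [-6, 0, 10], 0],
  [9.4, [-6, 0, 13], 0],
  [9.4, [-6, 0, 13], 0],
  [9.4, [-6, 0, 13], 0],
])

```text
time_s: 23.9
ee_pos: [0.385, 0.2171, 0.1924]
eef_rot: [-1.571, -0.001, 0.132]
force: [-0.4, 1.2, 0.0]
grip_width: 0.0938
```

```bash
python3 see.py s5; python3 - <<'E'
from h import *
for n in("sc.npz","tp.npz"):
    c=dict(np.load(n));P=cloud(c);r=np.hypot(P[...,0]-.565,P[...,1]+.009)
    hsv=cv2.cvtColor(c["img"],cv2.COLOR_RGB2HSV)
    q=P[(r>.024)&(r<.042)&(P[...,2]>.045)&(P[...,2]<.08)];print(n,"plate",len(q),np.median(q,0))
    e=P[(r<.05)&(P[...,2]>.085)&(r>.018)];print("ears z98",np.percentile(e[:,2],95),len(e))
    k=cv2.kmeans(e.astype(np.float32),2,None,(3,50,1e-5),5,cv2.KMEANS_PP_CENTERS)[2];print(k,np.arctan2(*(k[0]-k[1])[[1,0]]))
    A=np.c_[q[:,:2],np.ones(len(q))];print("tilt",np.linalg.lstsq(A,q[:,2],rcond=None)[0])
E
```

```text
{'time_s': 23.9, 'ee_pos': [0.385, 0.2171, 0.1924], 'eef_rot': [-1.5708, -0.0007, 0.1323], 'force': [-0.398, 1.2007, 0.0013], 'moment': [-0.042, 0.0586, 0.0133], 'grip_width': 0.0938, 'qpos': [0.4306, 0.0891, 1.851, -0.0002, 1.2008, 0.2985]}
sc.npz plate 405 [ 5.73937222e-01 -5.40437629e-04  6.57565352e-02]
ears z98 0.09322459733968008 92
[[ 0.59250236 -0.00530996  0.09010371]
 [ 0.5422831  -0.01316513  0.09001586]] 0.15516025
tilt [ 0.02026901 -0.00388721  0.05502899]
tp.npz plate 474 [ 0.56368444 -0.00834169  0.06708051]
ears z98 0.09550334525389303 71
[[ 0.5405277  -0.01430245  0.09249224]
 [ 0.5908311  -0.00749856  0.09253186]] -3.0071514
tilt [-0.00346543  0.00162698  0.06910955]
```

View pics/s5.png

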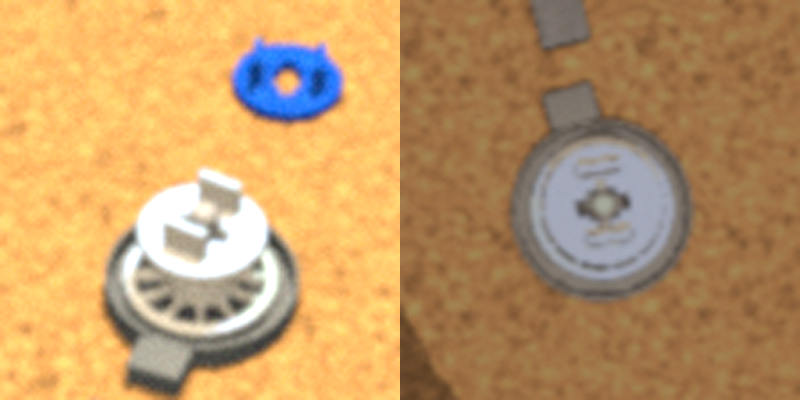

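The cap is level and locked. Its plate top is at 67.1 mm (67.5 expected), and the slot at (603,205) in the right half lies across the bar. The gripper is clear.

```bash
python3 -c "
from station import ctrl
print(ctrl.hand_in())"
```

```text
the job is handed in; nothing more can be done
None
```

The filter stack is back together on the post, in order: support with its collar up, spacer, then the white cap. I handed it in at about 24 s of the 72 s allowed.

- **Finding the slot:** the cap dropped past the crossbar without contact, at the bar angle seen in the images (0.13 rad in world axes).
- **Locking:** I pushed the cap down to the hard stop, where the force reached about 20 N against the 40 N limit. After backing off about 1 mm I turned it 1.57 rad with little resistance. On easing up, the bar held it down with a pull of about 4.4 N.
- **Last checks:**
  - In the top view the cap's plate is level and its top is at 67.1 mm, against 67.5 mm expected when locked.
  - Its slot lies a quarter turn off the bar.
  - The gripper was well clear and read no contact force.
- **Disagreements:** the scene camera read about 2 mm different from the top camera: plate top 65.8 mm, and a slight apparent tilt of 0.02. I put this down to its calibration. A scene-camera fit of the cap's centre while it was held was poor, so I did not use it.
- **Not re-checked:** I did not measure the spray bottle, jar and brush again at the end, but I never moved the arm near them.

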